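# Refit a spring-loaded conveyor roller

## Task

One roller of the small roller conveyor is out. Take the loose roller from its wooden rest, put its sprung tip to the tall fence side, press it in against the spring far enough to pass between the two empty end cups, and let it spring out so that both ends sit fully home in the cups, the roller level and across the conveyor; then let go. Do not ram it: the roller must not be pushed on the cups with more than about 15 N. Leave the other things on the table where they are.

Things in the scene. Friction and masses are not known exactly. Their poses are not given: they have to be found in the camera images.
- roller: Loose roller: grey plastic tube, 32 mm dia, 160 mm long, a 10 mm steel pin at each end, about 0.33 kg. Origin at the tube's middle, on its axis; x along the axis, towards the sprung tip. It starts level on the wooden rest, axis 44 mm over the table, sprung tip towards the robot's right (-y) within 0.5 rad.
- nose_tip (a point): End of the roller's sprung tip, a rod 10 mm dia with a flat end, chamfered 1.5 mm. Free, it is 109 mm from the roller's origin; it can be pressed in by at most 24 mm: 1.2 N starts it, rising evenly to 7 N at 24 mm, then a hard stop; slightly damped (1 N at 30 mm/s). The roller is 201 mm over its tips when free, 177 mm when fully pressed in.
- pin_tip (a point): End of the roller's rigid pin, 10 mm dia with a flat end chamfered 2 x 1.5 mm, 92 mm from the roller's origin at its -x end. A collar 18 mm dia at its root reaches to 83 mm.
- rest: Fixed wooden rest, 150 x 70 x 46 mm, origin under its centre, x along the roller that lies on it. Base 20 mm thick, with notched supports 18 mm wide at x = -60 and +60 mm; in the 102 mm between them the roller can be gripped.
- station: Empty place in the conveyor (one of its three). Origin 78 mm over the table, nominally midway between the two cups on their common axis; y along that axis, away from the fence, x along the conveyor, z up. The neighbouring fitted rollers, 32 mm dia, lie 90 mm or more away along x. A carrier bar 20 mm wide joins the cup blocks below, its top at z = -32 mm.
- fence_cup (a point): Nominal mouth centre of the cup on the fence side, station y = -90 mm. Cup block: white plastic, 36 mm wide along x, 12 mm thick, its flat inner face going up to z = +45 mm over the cup's centre; round blind cup 14 mm dia, 8 mm deep. Both blocks are bolted tight, shifted together up to 16 mm either way along y: this is not measured and must be felt.
- low_cup (a point): Nominal mouth centre of the opposite cup, station y = +90 mm. Its block is like the other but goes up only to 12 mm over the cup's centre. The faces are always 180 mm apart, so the fully pressed roller passes with 3 mm to spare; seated in both cups it is 196 mm over its tips, held by 2.4 N, and hangs 2 mm below the cups' centres.
- conveyor: Fixed conveyor frame, 340 mm long along its x, 282 mm wide, origin on the table under its centre; axes as the station's. The rail at +y is 18 mm thick, centred at y = 132 mm, top 86 mm over the table; at -y a tall fence, top 126 mm over the table, inner face at y = -124 mm. Roller places at x = -90, 0 and +90 mm.
- wrench: Bystander: open-ended wrench, 170 mm, lying on the table near the robot
- bearing: Bystander: steel ring 40 mm across, 12 mm high, flat on the table
- beer_bottle: Bystander: amber bottle, 66 mm dia, 230 mm tall, standing; origin under its centre
- water_bottle: Bystander: green bottle, 66 mm dia, 200 mm tall, standing; origin under its centre
- drink_can: Bystander: aluminium can, 66 mm dia, 115 mm tall, standing; origin under its centre
- brush: Bystander: hand brush lying on the table right of the conveyor
- carton: Bystander: cardboard box 180 x 110 x 120 mm on the table; origin under its centre
- parts_tray: Bystander: blue open tray 140 x 100 x 40 mm on the table; origin under its centre
Not all that is in view belongs to the job. There is more than one size of the roller; the job needs the larger.

How it is judged:
By the outcome, as a careful person would: the job done as asked, in the order asked, and still so for the second after the job is handed in, with the robot touching nothing.
It also fails if it takes over 58 s, if anything falls off the work surface, if the arm or the gripper's body presses on something with over 40 N, if the wrist force passes 120 N, or if a joint passes its speed limit or range.

## Robot

A 6-joint arm with a two-finger parallel gripper is mounted at the origin on the work surface. World frame = base frame: x ahead of the robot, y to its left, z up, the work surface at z = 0. Lengths are in m, angles in rad, forces in N, time in s.
With the tool pointing down it reaches from about 0.35 to 0.775 m from the base axis. Payload 5.5 kg.
Tool frame: the origin (TCP) lies at the very end of the fingers, on their centre line; the grasp point (between the pads) lies 19 mm behind it; z points along the fingers, y is the line along which they close (so a half turn about z gives the same grasp; the last joint's range is limited). The gripper opens to 85 mm and grips with 20 to 120 N. Pads are 22 mm wide; open, the fingers measure 114 mm over their backs; the gripper's body (76 mm by 85 mm) begins 54 mm behind the grasp point. The pads swing forward as they close: fully open they stand 13 mm farther back than shut.
Start: joints at [1.075, 0.313, 0.046, 1.304, 0, 1.431], TCP at [0.2, 0.539, 0.231] pointing down, gripper open.
Joint ranges: [-2.76, 2.76], [-0.86, 1.69], [-1.03, 1.26], [-2.2, 2.34], [-1.47, 1.5], [-3.14, 3.14]. Speed limits (rad/s): [2.57, 2.57, 3.14, 3.14, 3.14, 3.14].

## Interface

Orientations are given as a unit quaternion [w, x, y, z].
In Python, from workcell import env, cams, ticket, spotter gives the robot as it stands.
- The arm moves only by the tool jog_arm, never from a script. Its argument "increments" is a list that holds one entry, the list of rows, each a list of 7 numbers: the shift along the tool's x, y, z in units of 0.25 m (1.0 is 0.25 m), then the turn, a rotation vector about the tool's x, y, z in units of 180 degrees (1.0 is 180 degrees), then the closure in counts, from 0 (fully open) to 255 (shut). A call has 1 to 20 rows; each row shifts and turns the commanded pose from where the row before left it, along the tool's axes as they then stand; what a row does not reach is not made up. A row lasts 1/10 s, in which the tool goes at most 50 mm and 8.59 degrees, less where a joint would pass 70% of its speed; a pose out of reach is approached as far as the arm can. A call with a number of a shift or a turn outside -1 to 1 is refused whole. A call with a gripper value outside its range is refused whole. The fingers move at their own pace and stop on an object; "force" is the grip in N (left out, the last holds). Time passes only in rows, so rows that do not move let the fingers close. It gives the time, the measured TCP pose, the force, the opening and the grip force at its end, in the units of the state.
- env.get_state(): the state, without advancing time (a new reading comes with each control period).
- cams.read_camera(name): name is "side" or "top" or "wrist"; returns a dict with "pixels" (480x640x3 uint8, red, green, blue), "fx", "fy", "cx", "cy" (pixels), "xyz" and "attitude" of the camera in the world; the wrist camera has in their place "mount" (4x4, takes a point from camera to tool coordinates, whose origin is the TCP and whose axes are the flange's). Camera axes: x right, y down, z forward; pixel columns grow to the right and rows downward; lengths in m; the calibration is good to about 2 mm. The wrist camera is an equidistant fisheye: a pixel r from the principal point sees the ray r / f radians off the axis. A picture is of the moment at which its call begins: read the wrist's pose just before it. There is no depth.
- ticket.hand_in(): hands the job in; it is judged then, once.
Trained networks look in the newest picture that a camera, given by its name, has taken for a name from the list of things; names that differ only in an ending like _2 or _b are one class to them, and where a whole thing is asked for, a point or a joint stands for the part that bears it (a point fixed in the world has none). Each returns a list of dicts, best first, with "conf" (0 to 1); they miss things now and then, are a little off and sometimes report something else, mostly with a low value. They report only what shows in the picture. A call takes as long as a camera call. They do not tell look-alikes from the thing itself.
- spotter.find_in(target, camera): "uv" ([column, row] in pixels, amid what is visible of it).
- spotter.cut_out(target, camera): "region" (480x640 bool, what is visible of it) and "uv" ([column, row] in pixels, amid what is visible of it).
- spotter.landmark_of(target, camera): "uv" ([column, row] in pixels: a listed point, or the origin of a listed thing).
The state is a dict: "clock": time; "joint_pos": joint angles; "qvel": joint speeds; "tau": joint torques, N m; "tcp_pos": TCP position; "orientation": TCP orientation; "wrist_force": force on the tool from outside, world axes, zero at the start; "ft_torque": the same for the moment, N m; "finger_gap": finger opening in m; "grip_force": force on a finger pad.
Only numpy, scipy, OpenCV 4.12 (cv2) and the standard library are available. Lean on these libraries where they do the work, as an engineer would, in place of code of your own. Each camera call takes 0.05 s, during which the arm holds its last target. There are 200 camera calls.

## Working session

There is one attempt and no reset: what is moved stays moved. The work goes in short steps, Python scripts to look and compute and a tool call to move; the robot and the scene stay as the last step left them, time stands still between calls to the robot, and variables do not carry over. Pictures are saved under pics/ and viewed, at most 10 in all, crops included, and the job is handed in when it is done.

Besides the shell and the picture viewer there is one more tool, called after ">>>" in YAML: its name, and indented under it one key for each argument. jog_arm: Moves the arm, as the interface text tells. Shifts and turns lie within -1 to 1; 1 stands for 0.25 m of shift or 180 degrees of turn. Its arguments: {"type":"object","properties":{"increments":{"type":"array"},"force":{"type":"number"}},"required":["increments"]}

```bash
ls; mkdir -p pics
cat > h.py <<'E'
import numpy as np, cv2
from scipy.spatial.transform import Rotation as R
from workcell import env, cams, ticket, spotter
def q2R(q): return R.from_quat([q[1],q[2],q[3],q[0]]).as_matrix()
def att(a):
    a=np.array(a,float)
    return a if a.shape==(3,3) else q2R(a)
def shot(n):
    s=env.get_state(); c=cams.read_camera(n); 
    if n=="wrist":
        T=np.eye(4);T[:3,:3]=q2R(s["orientation"]);T[:3,3]=s["tcp_pos"];M=T@np.array(c["mount"])
        c["C"]=M[:3,3];c["Rm"]=M[:3,:3]
    else: c["C"]=np.array(c["xyz"]);c["Rm"]=att(c["attitude"])
    c["n"]=n; return c
def ray(c,uv):
    x=(uv[0]-c["cx"])/c["fx"];y=(uv[1]-c["cy"])/c["fy"]
    if c["n"]=="wrist":
        r=np.hypot(x,y); k=np.sin(r)/r if r>1e-9 else 1; d=np.array([x*k,y*k,np.cos(r)])
    else: d=np.array([x,y,1.])
    return c["Rm"]@d
def onz(c,uv,z):
    d=ray(c,uv); return c["C"]+d*(z-c["C"][2])/d[2]
def proj(c,p):
    d=c["Rm"].T@(np.array(p)-c["C"])
    if c["n"]=="wrist":
        r=np.hypot(d[0],d[1]);k=np.arctan2(r,d[2])/max(r,1e-9)
        return np.array([c["cx"]+c["fx"]*d[0]*k,c["cy"]+c["fy"]*d[1]*k])
    return np.array([c["cx"]+c["fx"]*d[0]/d[2],c["cy"]+c["fy"]*d[1]/d[2]])
def save(c,name): cv2.imwrite("pics/"+name,c["pixels"][:,:,::-1])
E
cat > a.py <<'E'
from h import *
print({k:np.round(v,3) for k,v in env.get_state().items()})
ims=[]
for n in ["top","side"]:
    c=shot(n); save(c,n+"1.png"); print(n,c["fx"],c["C"],c["Rm"].round(2).tolist())
    for t,z in [("roller",.044),("nose_tip",.044),("pin_tip",.044),("rest",0),("station",.078),("fence_cup",.078),("low_cup",.078),("conveyor",0)]:
        for r in spotter.landmark_of(t,n)[:3]: print(t,np.round(r["conf"],2),np.round(r["uv"],0),onz(c,r["uv"],z).round(3))
E
python3 a.py
```

```text
pics
{'clock': np.float64(0.0), 'joint_pos': array([ 1.075,  0.314,  0.045,  1.304, -0.   ,  1.431]), 'qvel': array([-0.   ,  0.   , -0.   , -0.   , -0.001, -0.001]), 'tau': array([ 0.0000e+00, -4.8062e+01,  2.9854e+01,  1.9000e-02, -0.0000e+00,
       -0.0000e+00]), 'tcp_pos': array([0.2  , 0.539, 0.23 ]), 'orientation': array([-0.   ,  0.177,  0.984, -0.001]), 'wrist_force': array([-0.375, -0.403,  0.426]), 'ft_torque': array([ 0.053,  0.076, -0.024]), 'grip_force': np.float64(0.0), 'finger_gap': np.float64(0.085)}
top 484.4555329772796 [0.41448428 0.00750397 1.2158855 ] [[0.03, -0.99, 0.11], [-1.0, -0.03, -0.03], [0.03, -0.11, -0.99]]
roller 0.88 [193. 344.] [0.263 0.284 0.044]
roller 0.57 [225. 252.] [0.48  0.219 0.044]
roller 0.25 [478. 178.] [ 0.683 -0.398  0.044]
nose_tip 0.61 [173. 315.] [0.328 0.334 0.044]
nose_tip 0.58 [270. 237.] [0.52  0.112 0.044]
pin_tip 0.86 [211. 368.] [0.209 0.237 0.044]
pin_tip 0.77 [186. 262.] [0.455 0.311 0.044]
pin_tip 0.65 [223. 252.] [0.482 0.224 0.044]
rest 0.57 [230. 250.] [0.488 0.214 0.   ]
station 0.78 [380. 268.] [ 0.451 -0.152  0.078]
fence_cup 0.76 [416. 266.] [ 0.459 -0.237  0.078]
low_cup 0.96 [340. 260.] [ 0.468 -0.058  0.078]
side 455.9982210771636 [0.40468845 0.75092018 0.83212618] [[-0.99, -0.1, 0.12], [-0.16, 0.7, -0.7], [-0.02, -0.71, -0.71]]
roller 0.75 [444. 386.] [0.261 0.315 0.044]
roller 0.63 [331. 331.] [0.487 0.225 0.044]
nose_tip 0.57 [327. 286.] [0.512 0.11  0.044]
nose_tip 0.36 [404. 401.] [0.333 0.354 0.044]
pin_tip 0.81 [472. 366.] [0.208 0.264 0.044]
pin_tip 0.77 [334. 367.] [0.468 0.306 0.044]
rest 0.86 [330. 336.] [0.492 0.21  0.   ]
station 0.98 [361. 203.] [ 0.463 -0.145  0.078]
fence_cup 0.93 [368. 182.] [ 0.452 -0.235  0.078]
fence_cup 0.32 [202. 337.] [0.73  0.298 0.078]
low_cup 0.57 [352. 226.] [ 0.475 -0.056  0.078]
conveyor 0.83 [326. 218.] [ 0.557 -0.162 -0.   ]
```

View pics/top1.png

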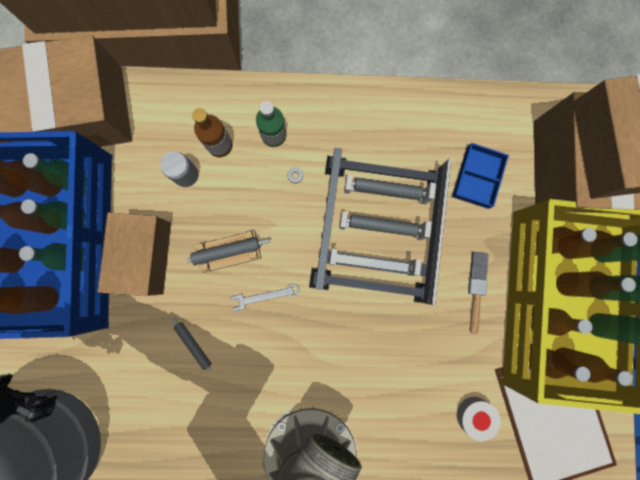

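View pics/side1.png

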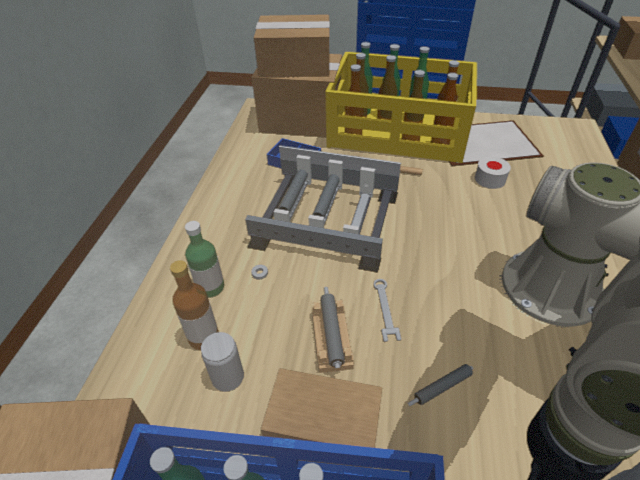

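The top view shows two loose dark rollers. One lies on the wooden rest at (227,250), and the other lies on the bare table at (192,344). The one on the rest spans about 201 mm tip to tip, with its thin nose at (270,237) towards -y, so it fits the description. The table one is shorter, about 160 mm, so it's the decoy. The empty place is the row nearest the robot, at about (376,264). I'll go above the rest and look closer.

>>> jog_arm:
  increments:
    - [[-0.1387,-0.076,0,0,0,0,0],[-0.1387,-0.076,0,0,0,0,0],[-0.1387,-0.076,0,0,0,0,0],[-0.1387,-0.076,0,0,0,0,0],[-0.1387,-0.076,0,0,0,0,0],[-0.1387,-0.076,0,0,0,0,0],[-0.1387,-0.076,0,0,0,0,0],[-0.1387,-0.076,0,0,0,0,0],[-0.1387,-0.076,0,0,0,0,0],[-0.1387,-0.076,0,0,0,0,0],[-0.1387,-0.076,0,0,0,0,0],[0,0,0,0,0,0.0431,0],[0,0,0,0,0,0.0431,0],[0,0,0,0,0,0.0431,0],[0,0,0,0,0,0.0431,0],[0,0,0,0,0,0.0431,0],[0,0,0,0,0,0.0431,0],[0,0,0,0,0,0.0431,0],[0,0,0,0,0,0,0]]

```text
clock: 2.8
tcp_pos: [0.4851, 0.2102, 0.2314]
orientation: [0.0, 0.607, 0.795, 0.0]
wrist_force: [-0.1, -0.0, 0.1]
finger_gap: 0.0855
grip_force: 0.0
```

```bash
cat > b.py <<'E'
from h import *
import sys
s=env.get_state(); print(s["clock"],s["tcp_pos"].round(4),np.round(s["orientation"],4),s["wrist_force"].round(2))
Rt=q2R(s["orientation"]); print("yaw x",np.degrees(np.arctan2(Rt[1,0],Rt[0,0])))
c=shot("wrist"); save(c,sys.argv[1]); print("cam",c["C"].round(3),c["fx"],c["cx"],c["cy"])
for t,z in [("roller",.044),("nose_tip",.044),("pin_tip",.044),("rest",0),("station",.078),("fence_cup",.078),("low_cup",.078)]:
    for r in spotter.landmark_of(t,"wrist")[:3]: print(t,np.round(r["conf"],2),np.round(r["uv"],0),onz(c,r["uv"],z).round(4))
E
python3 b.py w1.png
```

```text
2.8 [0.4851 0.2102 0.2314] [0.000e+00 6.068e-01 7.949e-01 1.000e-04] [-0.08 -0.03  0.11]
yaw x 105.28452066227669
cam [0.465 0.289 0.375] 371.64829954431775 319.4890149783021 242.9291138854063
roller 0.91 [125.  80.] [0.2724 0.2902 0.044 ]
nose_tip 0.72 [195.  40.] [0.335  0.3385 0.044 ]
nose_tip 0.64 [321. 315.] [0.5166 0.1075 0.044 ]
nose_tip 0.36 [545. 234.] [0.7242 0.255  0.044 ]
pin_tip 0.62 [ 79. 114.] [0.2237 0.2498 0.044 ]
station 0.33 [247. 438.] [ 0.473  -0.0635  0.078 ]
fence_cup 0.42 [522. 332.] [0.724  0.1532 0.078 ]
low_cup 0.52 [248. 436.] [ 0.473  -0.0584  0.078 ]
```

View pics/w1.png

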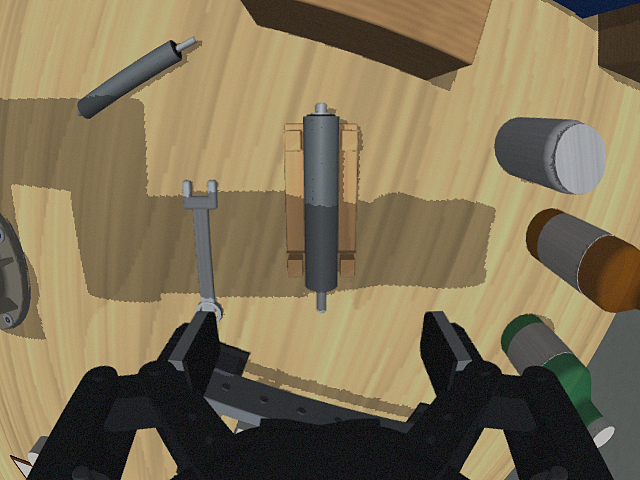

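The wrist view shows the roller on the rest from pin (321,104) to nose (321,312), already lined up with the tool. The smaller decoy lies at (130,78). Next I'll measure its ends and confirm them in one crop.

```bash
cat > m.py <<'E'
from h import *
s=env.get_state(); c=shot("wrist")
for uv in [(321,312),(321,104),(321,291),(321,115)]:
    print(uv,onz(c,uv,.044).round(4))
# decoy length
a=onz(c,(198,39),.013);b=onz(c,(80,112),.013);print("decoy len",np.linalg.norm(a-b))
a=onz(c,(321,312),.044);b=onz(c,(321,104),.044);print("len",np.linalg.norm(a-b),np.degrees(np.arctan2(*(a-b)[1::-1])))
im=c["pixels"][60:340,60:380,::-1]; cv2.imwrite("pics/crop.png",cv2.resize(im,(640,560),interpolation=cv2.INTER_CUBIC))
E
python3 m.py
```

```text
(321, 312) [0.5155 0.1107 0.044 ]
(321, 104) [0.4619 0.3051 0.044 ]
(321, 291) [0.5092 0.1337 0.044 ]
(321, 115) [0.4645 0.2956 0.044 ]
decoy len 0.15622569797971797
len 0.2016637898316574 -74.59048688910453
```

View pics/crop.png

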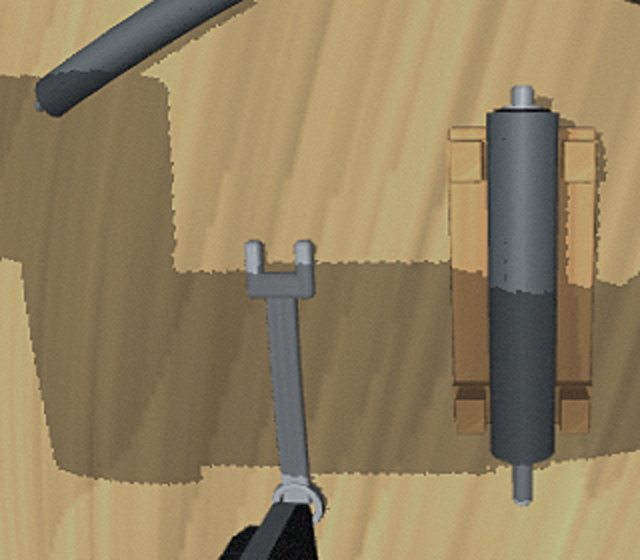

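>>> jog_arm:
  increments:
    - [[0.0216,0.0112,0,0,0,0,0],[0,0,0.15,0,0,0,0],[0,0,0.15,0,0,0,0],[0,0,0.15,0,0,0,0],[0,0,0.15,0,0,0,0],[0,0,0.125,0,0,0,0],[0,0,0.1,0,0,0,0],[0,0,0,0,0,0,0],[0,0,0,0,0,0,255],[0,0,0,0,0,0,255],[0,0,0,0,0,0,255],[0,0,0,0,0,0,255],[0,0,0,0,0,0,255],[0,0,0,0,0,0,255],[0,0,0,0,0,0,255],[0,0,0,0,0,0,255]]
  force: 80

```text
clock: 4.85
tcp_pos: [0.4869, 0.2164, 0.0268]
orientation: [0.001, 0.607, 0.795, 0.001]
wrist_force: [-2.4, -0.9, 6.8]
finger_gap: 0.0299
grip_force: 78.4
```

>>> jog_arm:
  increments:
    - [[0,0,-0.02,0,0,0,255],[0,0,-0.06,0,0,0,255],[0,0,-0.12,0,0,0,255],[0,0,-0.15,0,0,0,255],[0,0,-0.15,0,0,0,255],[0,0,-0.1,0,0,0,255],[0,0,0,0,0,0,255],[0,0,0,0,0,0,255]]

```text
clock: 5.65
tcp_pos: [0.4864, 0.2162, 0.1751]
orientation: [0.0, 0.607, 0.795, 0.0]
wrist_force: [0.7, 0.1, -3.9]
finger_gap: 0.03
grip_force: 79.7
```

```bash
python3 b.py w2.png
```

```text
5.65 [0.4864 0.2162 0.1751] [2.000e-04 6.067e-01 7.950e-01 4.000e-04] [ 0.7   0.1  -3.91]
yaw x 105.3038314054711
cam [0.466 0.295 0.319] 371.64829954431775 319.4890149783021 242.9291138854063
roller 0.85 [94. 78.] [0.2754 0.294  0.044 ]
roller 0.62 [318. 328.] [0.5099 0.1308 0.044 ]
pin_tip 0.8 [ 45. 122.] [0.2275 0.2505 0.044 ]
pin_tip 0.57 [318.  85.] [0.4584 0.3218 0.044 ]
```

View pics/w2.png

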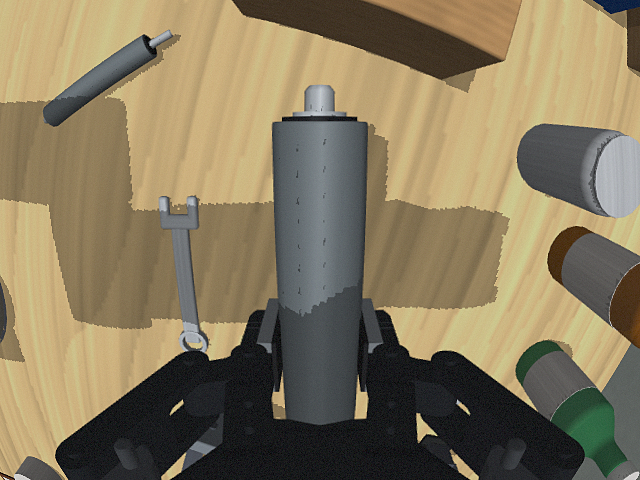

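The roller is held level and centred; its pin tip shows at (320,86). Next I'll measure the station in an enlarged crop of the unobstructed fixed views.

```bash
cat > n.py <<'E'
from h import *
a=cv2.imread("pics/top1.png")[225:305,305:455]; b=cv2.imread("pics/side1.png")[140:250,270:405]
a=cv2.resize(a,None,fx=5.3,fy=5.3,interpolation=cv2.INTER_CUBIC)[:, :800]; 
cv2.imwrite("pics/st_top.png",a); b=cv2.resize(b,None,fx=5,fy=5,interpolation=cv2.INTER_CUBIC); cv2.imwrite("pics/st_side.png",b)
c=shot("wrist"); s=env.get_state(); Rt=q2R(s["orientation"])
for uv in [(320,86),(320,92)]:
    d=Rt.T@ray(c,uv); o=Rt.T@(c["C"]-s["tcp_pos"]); p=o+d*(.092-o[0])/d[0]; print("pin in tool",p.round(4))
E
python3 n.py
```

```text
pin in tool [ 0.092   0.0013 -0.0325]
pin in tool [ 0.092   0.0013 -0.0106]
```

View pics/st_top.png

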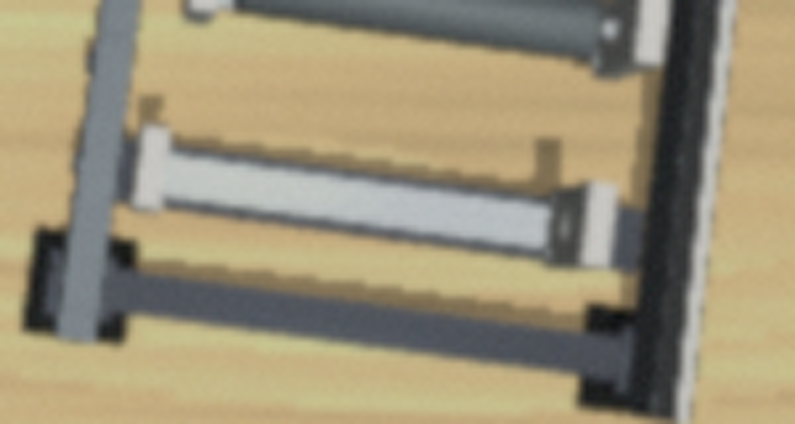

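View pics/st_side.png

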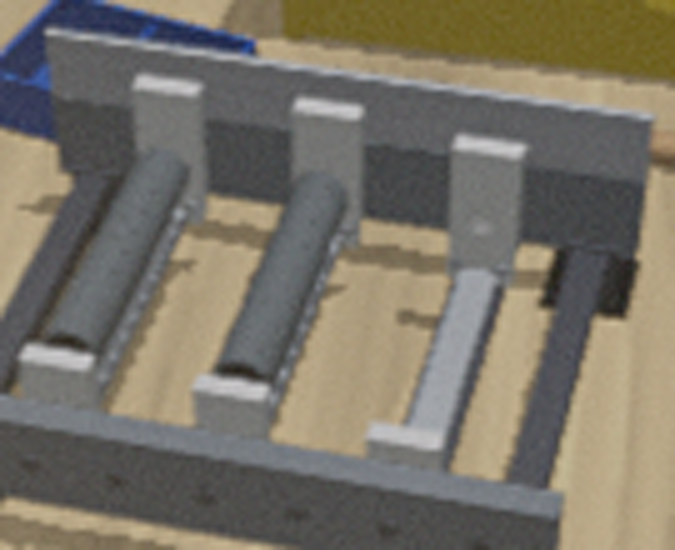

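```bash
cat > o.py <<'E'
from h import *
ct=shot("top");cs=shot("side")
def T(U,V):return ((U+.5)/5.3-.5+305,(V+.5)/5.3-.5+225)
def S(U,V):return ((U+.5)/5-.5+270,(V+.5)/5-.5+140)
def tri(a,b):
    d1,d2=ray(ct,a),ray(cs,b);d1/=np.linalg.norm(d1);d2/=np.linalg.norm(d2)
    t=np.linalg.lstsq(np.c_[d1,-d2],cs["C"]-ct["C"],rcond=None)[0];p,q=ct["C"]+t[0]*d1,cs["C"]+t[1]*d2
    return ((p+q)/2).round(4),np.linalg.norm(p-q).round(4)
L,F=T(151,166),T(600,225);l,f=S(406,437),S(489,147)
for nm,a,b,z in (("low",L,l,.090),("fence",F,f,.123)): print(nm,onz(ct,a,z).round(4),onz(cs,b,z).round(4),tri(a,b))
print("rail",[onz(ct,T(*p),.086).round(4) for p in ((120,0),(78,338))],[onz(cs,S(*p),.086).round(4) for p in ((0,397),(563,493))])
print("fence top edge",[onz(cs,S(*p),.126).round(4) for p in ((48,30),(652,120))])
print("fence cup side",onz(cs,S(481,228),.078).round(4))
E
python3 o.py
```

```text
low [ 0.4763 -0.0402  0.09  ] [ 0.4773 -0.0405  0.09  ] (array([ 0.4768, -0.0401,  0.0903]), np.float64(0.001))
fence [ 0.4545 -0.2314  0.123 ] [ 0.4567 -0.2318  0.123 ] (array([ 0.4556, -0.2313,  0.1234]), np.float64(0.0022))
rail [array([ 0.5498, -0.0248,  0.086 ]), array([ 0.4006, -0.0102,  0.086 ])] [array([ 0.6776, -0.0456,  0.086 ]), array([ 0.401, -0.017,  0.086])]
fence top edge [array([ 0.7096, -0.3045,  0.126 ]), array([ 0.3737, -0.263 ,  0.126 ])]
fence cup side [ 0.4577 -0.221   0.078 ]
```

>>> jog_arm:
  increments:
    - [[-0.0773,-0.0256,0,0,0,0,255],[-0.1546,-0.0512,0,0,0,0,255],[-0.1546,-0.0512,0,0,0,0,255],[-0.1546,-0.0512,0,0,0,0,255],[-0.1546,-0.0512,0,0,0,0,255],[-0.1546,-0.0512,0,0,0,0,255],[-0.1546,-0.0512,0,0,0,0,255],[-0.1546,-0.0512,0,0,0,0,255],[-0.0773,-0.0256,0,0,0,0,255],[0,0,0,0,0,0.04,255],[0,0,0,0,0,0.04,255],[0,0,0,0,0,0.04,255],[0,0,0.1,0,0,0,255],[0,0,0.1,0,0,0,255],[0,0,0.1,0,0,0,255],[0,0,0.05,0,0,0,255],[0,0,0,0,0,0,255],[0,0,0,0,0,0,255]]

```text
clock: 8.0
tcp_pos: [0.4693, -0.109, 0.0879]
orientation: [-0.0, 0.745, 0.667, 0.0]
wrist_force: [0.1, -0.2, -1.4]
finger_gap: 0.0297
grip_force: 80.0
```

```bash
cat > p.py <<'E'
from h import *
s=env.get_state();print(s["tcp_pos"].round(4),s["wrist_force"].round(2),s["ft_torque"].round(2)); Rt=q2R(s["orientation"]);print(np.degrees(np.arctan2(Rt[1,0],Rt[0,0])))
w=shot("wrist");c=shot("side");t=shot("top")
for n,k in (("side",c),("top",t)):
  for q in ("nose_tip","pin_tip","fence_cup"):
    print(n,q,[(np.round(r["conf"],2),np.round(r["uv"],1)) for r in spotter.landmark_of(q,n)[:2]])
  for off in ((-.109,0),(.092,0)):
    print("pred",proj(k,s["tcp_pos"]+Rt@np.array([off[0],0,-.0172])).round(1))
b=cv2.resize(c["pixels"][140:250,290:420,::-1],None,fx=4,fy=4,interpolation=cv2.INTER_CUBIC)
w2=w["pixels"][60:360,180:460,::-1]; w2=cv2.resize(w2,(int(280*440/300),440)) 
cv2.imwrite("pics/pre.png",np.hstack([b,w2])[:, :800]);print(b.shape,w2.shape)
E
python3 p.py
```

```text
[ 0.4693 -0.109   0.0879] [ 0.08 -0.15 -1.4 ] [ 0.01 -0.07  0.02]
83.71021712912591
side nose_tip [(np.float64(0.38), array([406.2, 404.1]))]
side pin_tip [(np.float64(0.88), array([471.6, 365.7])), (np.float64(0.66), array([345. , 225.8]))]
side fence_cup []
pred [366.3 177.8]
pred [348.9 228.8]
top nose_tip [(np.float64(0.42), array([175.4, 313.7]))]
top pin_tip [(np.float64(0.89), array([209.4, 370.1])), (np.float64(0.6), array([317.8, 254.9]))]
top fence_cup []
pred [410.1 265.9]
pred [323.6 254. ]
(440, 520, 3) (440, 410, 3)
```

View pics/pre.png

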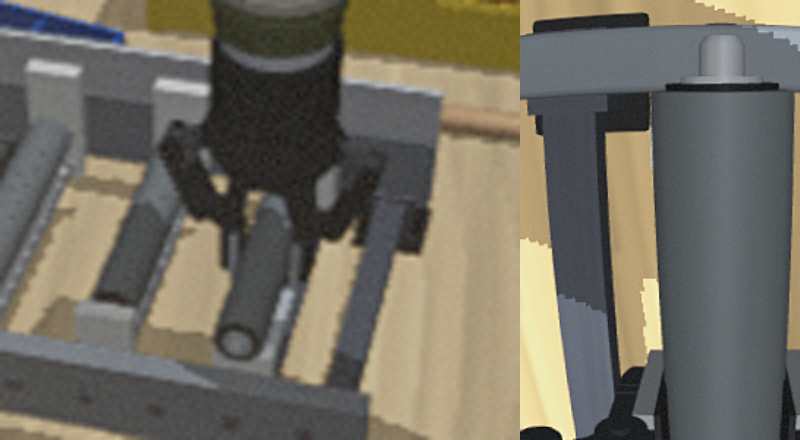

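```bash
cat > r.py <<'E'
from h import *
from scipy.optimize import least_squares
w=shot("wrist");s=env.get_state();Rt=q2R(s["orientation"]);c=shot("side");t=shot("top")
o=Rt.T@(w["C"]-s["tcp_pos"]);print("cam tool",o.round(4), (Rt.T@w["Rm"]).round(2).tolist())
for h in (.0172,.0188):
  for nm,uv,z in (("tube end top",(320,121),h+.016),("pin end top",(320,85.5),h+.005)):
    d=Rt.T@ray(w,uv);p=o+d*(-z-o[2])/d[2];print(h,nm,p.round(4))
g=cv2.cvtColor(w["pixels"],cv2.COLOR_RGB2GRAY)
for v in (130,200,260): print(v,[int(x) for x in np.argsort(-np.abs(np.diff(g[v,230:410].astype(int))))[:6]+230])
print(g[70:130:1,320].tolist())
# side & top: cropped enlarged views of the pin end
a=cv2.resize(c["pixels"][205:245,325:375,::-1],None,fx=8,fy=8,interpolation=cv2.INTER_CUBIC)
b=cv2.resize(t["pixels"][235:275,300:350,::-1],None,fx=8,fy=8,interpolation=cv2.INTER_CUBIC)
cv2.imwrite("pics/pin.png",np.hstack([a,b]))
E
python3 r.py
```

```text
cam tool [ 0.0815  0.0014 -0.1439] [[-0.0, -0.95, -0.32], [1.0, -0.0, 0.0], [-0.0, -0.32, 0.95]]
0.0172 tube end top [ 0.082   0.0017 -0.0332]
0.0172 pin end top [ 0.0938  0.0017 -0.0222]
0.0188 tube end top [ 0.082   0.0016 -0.0348]
0.0188 pin end top [ 0.0936  0.0017 -0.0238]
130 [367, 366, 267, 269, 268, 239]
200 [271, 365, 239, 240, 233, 272]
260 [274, 363, 243, 261, 242, 275]
[158, 158, 158, 162, 167, 129, 57, 95, 109, 109, 112, 110, 112, 108, 151, 156, 150, 156, 157, 160, 161, 162, 161, 160, 162, 161, 156, 158, 161, 159, 161, 160, 162, 162, 161, 160, 159, 161, 161, 161, 159, 159, 174, 168, 170, 175, 145, 51, 41, 38, 41, 43, 58, 105, 111, 111, 112, 114, 113, 113]
```

View pics/pin.png

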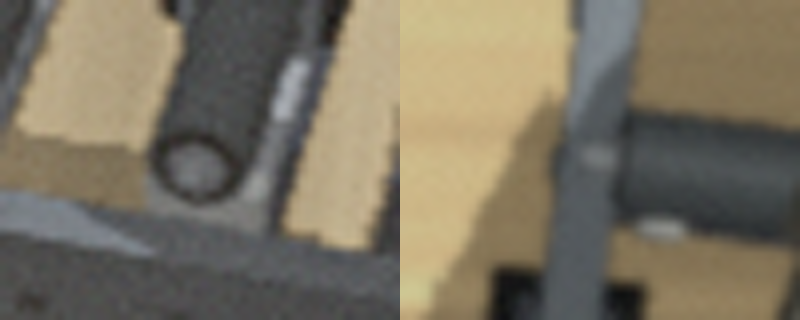

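The crop shows the pin end at side (349,226) and top (325,254), which agrees with the prediction. The tube, though, is just touching the low block's top: it sits low and the measured weight reads light. I'll raise it 7 mm, then probe the fence face.

>>> jog_arm:
  increments:
    - [[0,0,-0.028,0,0,0,255],[0,0,0,0,0,0,255],[0,0,0,0,0,0,255]]

```text
clock: 8.9
tcp_pos: [0.4695, -0.1092, 0.0949]
orientation: [0.0, 0.745, 0.667, 0.0]
wrist_force: [0.2, -0.2, -3.7]
finger_gap: 0.0296
grip_force: 80.0
```

>>> jog_arm:
  increments:
    - [[-0.016,0,0,0,0,0,255],[-0.016,0,0,0,0,0,255],[-0.016,0,0,0,0,0,255],[-0.016,0,0,0,0,0,255],[-0.016,0,0,0,0,0,255],[0,0,0,0,0,0,255],[0,0,0,0,0,0,255]]

```text
clock: 9.6
tcp_pos: [0.4669, -0.1288, 0.0944]
orientation: [-0.0, 0.745, 0.667, 0.0]
wrist_force: [0.8, 3.0, -3.2]
finger_gap: 0.0298
grip_force: 79.9
```

>>> jog_arm:
  increments:
    - [[-0.012,0,0,0,0,0,255],[-0.012,0,0,0,0,0,255],[-0.008,0,0,0,0,0,255],[0,0,0,0,0,0,255],[0,0,0,0,0,0,255],[0,0,0,0,0,0,255]]

```text
clock: 10.2
tcp_pos: [0.4661, -0.1366, 0.0944]
orientation: [-0.0, 0.745, 0.667, 0.0]
wrist_force: [1.1, 4.4, -4.0]
finger_gap: 0.0299
grip_force: 79.9
```

Run:
```python
from h import *
f=[]
for i in range(6):
    cams.read_camera("wrist"); f.append(env.get_state()["wrist_force"])
s=env.get_state();print(np.mean(f,0).round(2),np.std(f,0).round(2),s["tcp_pos"].round(4),s["clock"])
```

```text
[ 1.22  5.21 -3.15] [0.45 0.42 0.2 ] [ 0.4661 -0.1365  0.0944] 10.5
```

>>> jog_arm:
  increments:
    - [[-0.008,0,0,0,0,0,255],[-0.008,0,0,0,0,0,255],[0,0,0,0,0,0,255],[0,0,0,0,0,0,255]]

```text
clock: 10.9
tcp_pos: [0.4657, -0.1402, 0.0944]
orientation: [-0.001, 0.745, 0.667, 0.001]
wrist_force: [1.9, 6.8, -4.1]
finger_gap: 0.03
grip_force: 79.9
```

```bash
cat > f.py <<'E'
from h import *
f=[];q=[]
for i in range(5):
    cams.read_camera("wrist"); s=env.get_state(); f.append(s["wrist_force"]);q.append(s["ft_torque"])
Rt=q2R(s["orientation"]);print(np.mean(f,0).round(2),"tool",(Rt.T@np.mean(f,0)).round(2),np.mean(q,0).round(3),s["tcp_pos"].round(4),s["clock"])
E
python3 f.py
```

```text
[ 1.51  5.58 -3.53] tool [5.7  0.89 3.54] [ 1.218 -0.342  0.083] [ 0.4657 -0.1402  0.0944] 11.15
```

>>> jog_arm:
  increments:
    - [[-0.004,0,0,0,0,0,255],[0,0,0,0,0,0,255],[0,0,0,0,0,0,255]]

```text
clock: 11.45
tcp_pos: [0.4655, -0.1411, 0.0943]
orientation: [-0.001, 0.745, 0.667, 0.001]
wrist_force: [1.6, 6.3, -3.0]
finger_gap: 0.0301
grip_force: 79.9
```

```bash
python3 f.py
```

```text
[ 1.64  6.53 -3.77] tool [6.67 0.92 3.78] [ 1.234 -0.352  0.088] [ 0.4655 -0.1411  0.0944] 11.7
```

>>> jog_arm:
  increments:
    - [[-0.004,0,0,0,0,0,255],[0,0,0,0,0,0,255],[0,0,0,0,0,0,255]]

```text
clock: 12.0
tcp_pos: [0.4654, -0.1421, 0.0943]
orientation: [-0.001, 0.745, 0.667, 0.001]
wrist_force: [1.9, 6.8, -4.4]
finger_gap: 0.0298
grip_force: 79.9
```

```bash
python3 f.py
```

```text
[ 2.14  5.97 -3.26] tool [6.16 1.48 3.27] [ 1.302 -0.368  0.084] [ 0.4654 -0.142   0.0943] 12.25
```

>>> jog_arm:
  increments:
    - [[-0.004,0,0,0,0,0,255],[0,0,0,0,0,0,255],[0,0,0,0,0,0,255]]

```text
clock: 12.55
tcp_pos: [0.4653, -0.143, 0.0943]
orientation: [-0.001, 0.745, 0.668, 0.001]
wrist_force: [1.5, 6.4, -3.7]
finger_gap: 0.0297
grip_force: 79.9
```

```bash
python3 f.py
```

```text
[ 1.9   6.45 -4.11] tool [6.61 1.19 4.12] [ 1.332 -0.396  0.09 ] [ 0.4653 -0.143   0.0943] 12.8
```

>>> jog_arm:
  increments:
    - [[-0.004,0,0,0,0,0,255],[0,0,0,0,0,0,255],[0,0,0,0,0,0,255]]

```text
clock: 13.1
tcp_pos: [0.4652, -0.1439, 0.0943]
orientation: [-0.001, 0.745, 0.668, 0.001]
wrist_force: [2.2, 8.5, -3.1]
finger_gap: 0.0299
grip_force: 79.9
```

```bash
python3 f.py
```

```text
[ 2.39  6.91 -3.77] tool [7.12 1.62 3.79] [ 1.368 -0.394  0.103] [ 0.4652 -0.1439  0.0943] 13.35
```

>>> jog_arm:
  increments:
    - [[-0.004,0,0,0,0,0,255],[0,0,0,0,0,0,255],[0,0,0,0,0,0,255]]

```text
clock: 13.65
tcp_pos: [0.4651, -0.1445, 0.0943]
orientation: [-0.001, 0.744, 0.668, 0.001]
wrist_force: [2.5, 8.0, -3.5]
finger_gap: 0.0302
grip_force: 79.9
```

```bash
python3 f.py
```

```text
[ 2.23  7.62 -3.29] tool [7.81 1.4  3.31] [ 1.612 -0.456  0.081] [ 0.4651 -0.1445  0.0943] 13.9
```

The hard stop showed as a torque jump at TCP y ≈ -0.144. I'll back off 1.25 mm, which leaves about 23 mm of compression and 2 mm of clearance at the low cup, then go down.

>>> jog_arm:
  increments:
    - [[0.005,0,0,0,0,0,255],[0,0,0,0,0,0,255],[0,0,0.012,0,0,0,255],[0,0,0.012,0,0,0,255],[0,0,0.012,0,0,0,255],[0,0,0.012,0,0,0,255],[0,0,0.012,0,0,0,255],[0,0,0.012,0,0,0,255],[0,0,0.012,0,0,0,255],[0,0,0.012,0,0,0,255],[0,0,0.012,0,0,0,255],[0,0,0.012,0,0,0,255],[0,0,0,0,0,0,255],[0,0,0,0,0,0,255]]

```text
clock: 15.3
tcp_pos: [0.4652, -0.1444, 0.0646]
orientation: [-0.0, 0.745, 0.667, 0.0]
wrist_force: [0.4, 5.6, -2.3]
finger_gap: 0.0295
grip_force: 80.0
```

```bash
python3 f.py
```

```text
[ 0.92  4.66 -2.25] tool [4.73 0.4  2.26] [ 0.952 -0.178  0.05 ] [ 0.4653 -0.1444  0.0645] 15.55
```

>>> jog_arm:
  increments:
    - [[0,0,0.008,0,0,0,255],[0,0,0.008,0,0,0,255],[0,0,0,0,0,0,255],[0,0,0,0,0,0,255]]

```text
clock: 15.95
tcp_pos: [0.4654, -0.1447, 0.0609]
orientation: [0.0, 0.745, 0.667, 0.0]
wrist_force: [0.4, 3.7, 0.1]
finger_gap: 0.03
grip_force: 80.2
```

```bash
python3 f.py
python3 - <<'E'
from h import *
w=shot("wrist"); c=shot("side")
a=cv2.resize(c["pixels"][180:250,310:390,::-1],None,fx=5,fy=5,interpolation=cv2.INTER_CUBIC)
b=w["pixels"][60:235,220:420,::-1]; b=cv2.resize(b,(400,350),interpolation=cv2.INTER_CUBIC)
cv2.imwrite("pics/low.png",np.hstack([a,b]))
E
```

```text
[0.14 4.73 0.46] tool [ 4.72 -0.38 -0.46] [ 0.692 -0.025 -0.045] [ 0.4654 -0.1447  0.0609] 16.2
```

View pics/low.png

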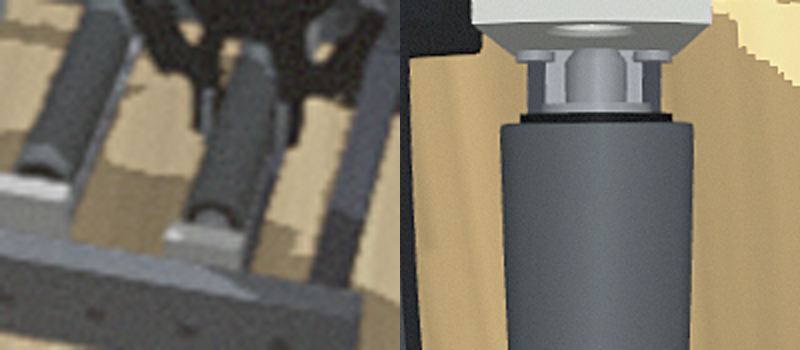

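The nose has sprung into the fence cup: the spring force dropped from about 7 N to 4.7 N. In the wrist view the pin (596,50) lines up with the low cup's mouth (594,28). Now I'll ease it towards the low cup.

>>> jog_arm:
  increments:
    - [[0.006,0,0,0,0,0,255],[0.006,0,0,0,0,0,255],[0.006,0,0,0,0,0,255],[0,0,0,0,0,0,255],[0,0,0,0,0,0,255]]

```text
clock: 16.8
tcp_pos: [0.4659, -0.1402, 0.0606]
orientation: [0.0, 0.745, 0.667, 0.0]
wrist_force: [-0.5, 4.0, 0.1]
finger_gap: 0.0301
grip_force: 80.2
```

```bash
python3 f.py
```

```text
[0.94 4.01 0.87] tool [ 4.09  0.49 -0.87] [ 0.427 -0.024  0.001] [ 0.4659 -0.1402  0.0606] 17.05
```

>>> jog_arm:
  increments:
    - [[0.006,0,0,0,0,0,255],[0.006,0,0,0,0,0,255],[0.004,0,0,0,0,0,255],[0,0,0,0,0,0,255],[0,0,0,0,0,0,255]]

```text
clock: 17.55
tcp_pos: [0.4663, -0.1361, 0.0606]
orientation: [0.0, 0.745, 0.667, 0.0]
wrist_force: [0.1, 2.7, 0.5]
finger_gap: 0.0296
grip_force: 80.2
```

```bash
python3 f.py
```

```text
[1.01 2.84 0.64] tool [ 2.93  0.69 -0.64] [ 0.231 -0.04   0.029] [ 0.4663 -0.1362  0.0605] 17.8
```

>>> jog_arm:
  increments:
    - [[0.004,0,0,0,0,0,255],[0.003,0,0,0,0,0,255],[0,0,0,0,0,0,255],[0,0,0,0,0,0,255]]

```text
clock: 18.2
tcp_pos: [0.4664, -0.1344, 0.0605]
orientation: [0.0, 0.745, 0.667, 0.0]
wrist_force: [0.7, 3.2, 1.5]
finger_gap: 0.0299
grip_force: 80.2
```

```bash
python3 f.py
```

```text
[0.46 2.81 0.62] tool [ 2.84  0.15 -0.62] [ 0.146 -0.036  0.041] [ 0.4665 -0.1344  0.0606] 18.45
```

>>> jog_arm:
  increments:
    - [[0.003,0,0,0,0,0,255],[0,0,0,0,0,0,255],[0,0,0,0,0,0,255]]

```text
clock: 18.75
tcp_pos: [0.4665, -0.1337, 0.0605]
orientation: [0.0, 0.745, 0.667, 0.0]
wrist_force: [1.2, 3.2, 0.9]
finger_gap: 0.03
grip_force: 80.2
```

```bash
python3 f.py
python3 - <<'E'
from h import *
w=shot("wrist"); b=w["pixels"][40:240,200:440,::-1]; cv2.imwrite("pics/seat.png",cv2.resize(b,(720,600),interpolation=cv2.INTER_CUBIC))
E
```

```text
[0.58 2.34 0.49] tool [ 2.39  0.32 -0.49] [ 0.119 -0.092  0.022] [ 0.4665 -0.1337  0.0605] 19.0
```

>>> jog_arm:
  increments:
    - [[0.003,0,0,0,0,0,255],[0,0,0,0,0,0,255],[0,0,0,0,0,0,255]]

```text
clock: 19.35
tcp_pos: [0.4666, -0.1333, 0.0606]
orientation: [0.0, 0.745, 0.667, -0.0]
wrist_force: [-0.2, 0.2, 1.2]
finger_gap: 0.0297
grip_force: 80.2
```

```bash
python3 f.py
```

```text
[ 0.15 -0.65  0.72] tool [-0.63  0.22 -0.72] [-0.506  0.078  0.022] [ 0.4666 -0.1333  0.0606] 19.6
```

Force reversed within 0.4 mm, so the pin is at the bottom of the low cup. Releasing.

>>> jog_arm:
  increments:
    - [[0,0,0,0,0,0,200],[0,0,0,0,0,0,160],[0,0,0,0,0,0,120],[0,0,0,0,0,0,100],[0,0,0,0,0,0,100],[0,0,0,0,0,0,100],[0,0,0,0,0,0,100]]

```text
clock: 20.3
tcp_pos: [0.4666, -0.1328, 0.0605]
orientation: [-0.0, 0.745, 0.667, 0.0]
wrist_force: [0.1, -0.3, -0.5]
finger_gap: 0.0517
grip_force: 0.0
```

>>> jog_arm:
  increments:
    - [[0,0,-0.02,0,0,0,100],[0,0,-0.04,0,0,0,100],[0,0,-0.08,0,0,0,100],[0,0,-0.12,0,0,0,100],[0,0,-0.12,0,0,0,100],[0,0,-0.12,0,0,0,100],[0,0,-0.12,0,0,0,100],[0,0,0,0,0,0,100],[0,0,0,0,0,0,100]]

```text
clock: 21.2
tcp_pos: [0.4671, -0.1332, 0.2168]
orientation: [0.001, 0.745, 0.667, 0.001]
wrist_force: [0.3, -0.2, -0.2]
finger_gap: 0.0521
grip_force: 0.0
```

>>> jog_arm:
  increments:
    - [[0.15,0,0,0,0,0,100],[0.15,0,0,0,0,0,100],[0.15,0,0,0,0,0,100],[0.15,0,0,0,0,0,100],[0.15,0,0,0,0,0,100],[0.15,0,0,0,0,0,100],[0.15,0,0,0,0,0,100],[0,0,0,0,0,0,100],[0,0,0,0,0,0,100]]

```text
clock: 22.1
tcp_pos: [0.4944, 0.1286, 0.2143]
orientation: [-0.001, 0.744, 0.668, -0.001]
wrist_force: [-0.0, -0.0, 0.4]
finger_gap: 0.052
grip_force: 0.0
```

```bash
cat > v.py <<'E'
from h import *
C=np.array([.4662,-.1358]);Y=np.array([.110,.994]);X=np.array([.994,-.110])
for n in ("top","side"):
    c=shot(n); save(c,n+"_end.png")
    for r in spotter.cut_out("roller",n)[:6]:
        ys,xs=np.nonzero(r["region"]); 
        (u,v),(w,h),a=cv2.minAreaRect(np.c_[xs,ys].astype(np.float32))
        B=cv2.boxPoints(((u,v),(w,h),a)); 
        k=0 if np.linalg.norm(B[0]-B[1])<np.linalg.norm(B[1]-B[2]) else 1
        e=[(B[k]+B[(k+1)%4])/2,(B[(k+2)%4]+B[(k+3)%4])/2]
        P=[onz(c,p,.076)[:2] for p in e]
        print(n,round(float(r["conf"]),2),np.round([u,v],0),"ends station xy:",[( float(np.round((p-C)@X,4)),float(np.round((p-C)@Y,4))) for p in P])
    # predicted tube silhouette ends if seated: origin +6 mm in station y
    for yy in (-.074,.086): print("  pred",proj(c,np.r_[C+Y*yy,.076]).round(1))
E
python3 v.py
```

```text
top 0.95 [374. 261.] ends station xy: [(0.0005, 0.0888), (0.0023, -0.0906)]
top 0.44 [377. 263.] ends station xy: [(-0.0037, 0.1086), (0.001, -0.1259)]
  pred [404.2 265.9]
  pred [337.1 256.6]
side 0.89 [440. 386.] ends station xy: [(-0.2938, 0.3935), (-0.193, 0.4926)]
side 0.37 [283. 150.] ends station xy: [(0.2443, -0.2693), (0.2955, -0.1211)]
  pred [365.2 188.5]
  pred [351.8 228.5]
```

```bash
python3 -c "
from h import *
print(ticket.hand_in())"
```

```text
the job is handed in; nothing more can be done
None
```

The job is handed in at about 22 s: the roller sits in both cups, sprung tip to the fence, released, with pushing force on the cups staying under about 10 N; the forces and the top view confirm this, but the side camera gave no final check that it is level.

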